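# Pin the two sliding carriers of a calculator assembly jig

## Robot

A 6-joint arm with a two-finger parallel gripper is mounted at the origin on the work surface. World frame = base frame: x ahead of the robot, y to its left, z up, the work surface at z = 0. Lengths are in m, angles in degrees, forces in N, time in s.
With the tool pointing down it reaches from about 0.275 to 1 m from the base axis. Payload 8.4 kg.
Tool frame: the origin (TCP) lies at the very end of the fingers, on their centre line; the grasp point (between the pads) lies 19 mm behind it; z points along the fingers, y is the direction in which the jaws open and shut (so a half turn about z gives the same grasp; the last joint's range is limited). The gripper opens to 85 mm and grips with 20 to 120 N. Pads are 22 mm wide; open, the fingers measure 114 mm over their backs; the gripper's body (76 mm by 85 mm) begins 54 mm behind the grasp point. The pads swing forward as they close: fully open they stand 13 mm farther back than shut.
Start: joints at [68.503, 20.225, 93.587, -0, 66.188, -0.138], TCP at [0.228, 0.582, 0.231] pointing down, gripper open.
Joint ranges: [-150.9, 150.9], [-52.94, 120.26], [3.33, 152.33], [-74.26, 254.26], [0, 154.13], [-172.89, 172.89]. Speed limits (degrees/s): [127.2, 127.2, 159.86, 180, 180, 180].

## Interface

Orientations are given as [roll, pitch, yaw] about the fixed x, y, z axes, in that order (R = Rz(yaw) Ry(pitch) Rx(roll)).
In Python, from station import * gives the robot as it stands. Calls block until the motion is done:
- reach(position, orientation): joint-space move of the TCP to a pose.
- move_l(position, attitude=None, speed=0.15): straight line of the TCP; attitude=None keeps the orientation; speed is the mean speed in m/s.
- movej(angles): joint-space move.
- open_gripper() and close_gripper(newtons=None): open the fingers fully, or close them until they stop; newtons is the grip in N (None keeps the last).
- wait(seconds).
- ik(position, orientation): joint angles nearest the present ones, or None.
- get_obs(): the state.
- camera(name): name is "scene" or "top"; returns the picture (384x512x3 uint8, red, green, blue); there is no depth.
- camera_model(name): a dict with "fx", "fy", "cx", "cy" (pixels), "cam_to_world" (4x4, takes a point from camera to world coordinates). Camera axes: x right, y down, z forward; pixel columns grow to the right and rows downward; lengths in m; the calibration is good to about 2 mm. A picture is of the moment at which its call begins. camera_model takes no time and is no camera call.
A pose or a line that the arm cannot do raises IKError and nothing moves.
- close_job(): hands the job in, once; it reports no verdict.
The state is a dict: "t": time; "q": joint angles; "qvel": joint speeds; "joint_efforts": joint torques, N m; "tool_pos": TCP position; "orientation": TCP orientation; "ft_force": force on the tool from outside, world axes, zero at the start; "wrist_torque": the same for the moment, N m; "finger_gap": finger opening in m.
Only numpy, scipy, OpenCV 4.12 (cv2) and the standard library are available. Lean on these libraries where they do the work, as an engineer would, in place of code of your own. Each camera call takes 0.05 s, during which the arm holds its last target.

## Task

Take the red-headed locating pin out of the chrome holder block and thread it straight down through the hole in the jig's upper carrier, then the lower carrier, then the bore in the base, until its collar sits fully home on the upper carrier, and let go. The two carriers have slid out of line: shift them only with the pin itself, as you thread it, gently enough (well under 40 N of push) not to crack the plastic ears. Touch neither jig nor carriers with the gripper, and leave the holder and everything else on the table where it is.

Things in the scene. Friction and masses are not known exactly. Their poses are not given: they have to be found in the camera images.
- pin: Loose steel locating pin, 130 mm long, 0.12 kg, first upright in the holder (hole 38 mm deep, tip 7 mm above the table). Origin: centre of the tip; z up to the head. Shaft 12 mm diameter, its lowest 5 mm a cone narrowing to 8 mm; collar 26 mm diameter from 85 to 90 mm above the tip; red square head 18 x 18 mm from 90 to 130 mm, sides along the pin's x and y: grasp it there.
- pin_collar (a point): Underside of the pin's collar on its axis, 85 mm above the tip.
- jig: Fixed grey jig. Origin on the table under the bore axis; z up; y is the way both carriers slide. Its bulk (150 x 256 mm, 100 mm high, parts on top up to 115 mm) lies at x above 24 mm; before it only the bore block (56 x 64 mm, 40 mm high) and above it two white plastic ears, 8 mm thick, x -24 to 24 mm, 80 mm in y: upper ear 92 to 100 mm high, lower ear 58 to 66 mm. They crack at 40 N.
- base_bore (a point): Centre of the mouth of the fixed bore in the base, 40 mm above the table; 32 mm deep. Axes as the jig. All three holes are vertical, round, 13.8 mm diameter, with a 1 mm chamfer, at jig x = 0. With the pin fully home its tip is 15 mm above the table.
- upper_hole (a point): Centre of the upper carrier's hole at the ear's top face, 100 mm above the table; moves with the carrier. Starts 4 to 12 mm to the jig's -y side of the bore. Each carrier slides along y up to 16 mm either way of mid travel (hole over the bore), with about 2 N friction and no spring, and stays where left.
- lower_mid (a point): A fixed point of the jig on the bore axis at the height of the lower ear's top face, 66 mm above the table: where the lower carrier's hole belongs. At the start that hole stands 3 to 12 mm to the jig's +y side of this point; its true place is not measured and must be found by feel (or seen).
- holder: Fixed chrome tweezers holder block, 45 mm high, origin on the table under the pin's hole; it extends 25 mm to its +x, -x and +y sides and 85 mm to its -y side, where two pairs of tweezers stand (65 mm from the pin, up to 124 mm high).
- standoff: Loose white nylon standoff, 16 mm diameter, 22 mm high, standing. Bystander.
- spare_board: Loose green circuit board 70 x 90 mm, 18 mm high with parts. Bystander.
- rocker_switch: Loose black rocker switch 26 x 36 mm, 23 mm high. Bystander.
- driver: Loose screwdriver, 170 mm long, lying along its x. Bystander.
- case_half: Loose beige plastic case half, an open shell 100 x 160 mm, 22 mm high. Bystander.
- key_tray: Loose grey tray of key caps, 120 x 160 mm, 30 mm high. Bystander.

How it is judged (in metres and radians):
On the way, in this order (a step that is already met when the one before it is completed fails the run):
1. the pin is lifted clear of the chrome holder (height (world z) of pin above 0.05 m), for 0.1 s.
2. the pin's tip is through the upper ear (z of pin in the frame of jig below 0.089 m and x of pin in the frame of upper_hole between -0.006 and 0.006 m and y of pin in the frame of upper_hole between -0.006 and 0.006 m), for 0.1 s.
3. the pin's tip is through the lower ear too (z of pin in the frame of jig below 0.056 m and x of pin in the frame of upper_hole between -0.008 and 0.008 m and y of pin in the frame of upper_hole between -0.008 and 0.008 m), for 0.1 s.
At the end, for the whole second after the job is handed in: Pin through both ears and bore: collar at most 2.5 mm above the upper ear, tip under 20 mm above the table and within 3 mm of the bore axis in x and y, upper hole within 3 mm of it, pin square to the jig within 0.05 rad, at rest, released; other things within 30 mm of their start (z of pin_collar in the frame of jig below 0.1025 m and z of pin in the frame of jig below 0.02 m and x of pin in the frame of base_bore between -0.003 and 0.003 m and y of pin in the frame of base_bore between -0.003 and 0.003 m and horizontal distance between upper_hole and base_bore below 0.003 m and angle between the z axis of pin and the z axis of jig, either way round below 0.05 rad and linear speed of pin below 0.01 m/s and contact force between the fingers and pin below 0.1 N and distance of each of standoff, spare_board, rocker_switch, driver, case_half, key_tray, holder from where it was at the start of the episode below 0.03 m); the robot touches nothing.
It fails at once if the pin pushes on the jig or a carrier with more than 40 N (contact force between pin and jig above 40 N).
It fails at once if the gripper or arm touches the jig or a carrier (contact force between any of the fingers, the arm and jig above 1 N).
It fails at once if a bystander is moved by more than 30 mm (distance of any of standoff, spare_board, rocker_switch, driver, case_half, key_tray, holder from where it was at the start of the episode above 0.03 m).
It also fails if it takes over 61 s, if anything falls off the work surface, if the arm or the gripper's body presses on something with over 40 N, if the wrist force passes 120 N, or if a joint passes its speed limit or range.

## Working session

There is one attempt and no reset: what is moved stays moved. The work goes in short steps, each a Python script; the robot and the scene stay as the last script left them, time stands still between calls to the robot, and variables do not carry over. Pictures are saved under pics/ and viewed, and the job is handed in when it is done.

```bash
mkdir -p pics; ls; python3 - <<'E'
from station import *
import cv2, numpy as np
for n in ["scene","top"]:
    im=camera(n); cv2.imwrite(f"pics/{n}0.png",im[:,:,::-1])
    m=camera_model(n); print(n,m["fx"],m["fy"],m["cx"],m["cy"]); print(np.round(m["cam_to_world"],4))
print(get_obs())
E
```

```text
pics
scene 491.55249011586966 491.55249011586966 256.54859044712526 183.75971616301482
[[-0.1852  0.6655 -0.7231  1.5491]
 [ 0.9826  0.1359 -0.1266  0.1819]
 [ 0.0141 -0.7339 -0.6791  1.0424]
 [ 0.      0.      0.      1.    ]]
top 375.0491578075387 375.0491578075387 252.04883082646055 190.31303778799588
[[-2.3000e-03 -9.9010e-01  1.4010e-01  3.7930e-01]
 [-9.9990e-01  7.0000e-04 -1.1300e-02  3.6200e-02]
 [ 1.1100e-02 -1.4010e-01 -9.9010e-01  1.3181e+00]
 [ 0.0000e+00  0.0000e+00  0.0000e+00  1.0000e+00]]
{'t': 0.1, 'q': array([ 6.85038663e+01,  2.02626766e+01,  9.36260754e+01, -5.05157492e-04,
        6.61887413e+01, -1.37287048e-01]), 'qvel': array([-0.01531795,  0.03045043, -0.18775809, -0.05007971,  0.0418396 ,
        0.05405296]), 'joint_efforts': array([ 1.31187426e-03, -6.06358624e+01, -3.42818356e+01,  1.82850931e-04,
        3.90489295e-03,  2.25868553e-05]), 'tool_pos': array([0.2274654 , 0.58165477, 0.23058202]), 'orientation': array([-1.79922506e+02,  2.76198707e-04,  1.58641358e+02]), 'ft_force': array([-0.01280959, -0.01588323, -0.33992767]), 'wrist_torque': array([0.01247346, 0.03496842, 0.01488225]), 'finger_gap': 0.08545503077313561}
```

View pics/scene0.png

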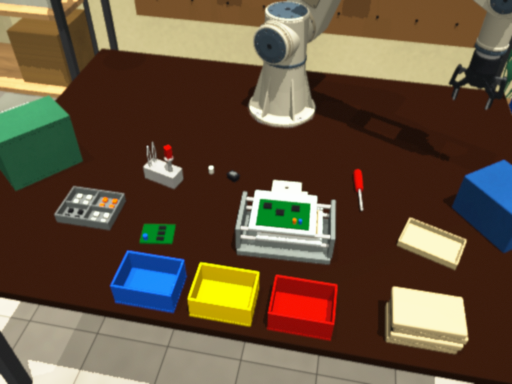

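View pics/top0.png

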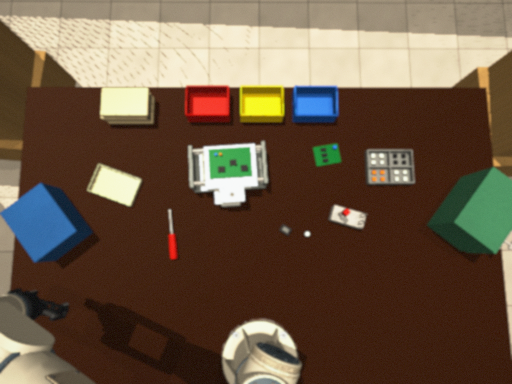

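The scene view shows the jig near (285,225) with its ears toward the robot. The pin stands in the holder near (165,165). In the top view the jig's ear is near (230,192) and the pin near (346,212). Next I'll enlarge these areas.

```bash
python3 - <<'E'
import cv2
s=cv2.imread("pics/scene0.png");t=cv2.imread("pics/top0.png")
def crop(im,x,y,w,h,k,n):
    cv2.imwrite(n,cv2.resize(im[y:y+h,x:x+w],None,fx=k,fy=k,interpolation=cv2.INTER_CUBIC))
crop(s,225,165,120,100,6,"pics/sj.png");crop(t,180,130,100,80,8,"pics/tj.png")
a=cv2.resize(s[135:195,135:195],None,fx=6,fy=6,interpolation=cv2.INTER_CUBIC)
b=cv2.resize(t[190:240,320:380],None,fx=7,fy=7,interpolation=cv2.INTER_CUBIC)
b=cv2.copyMakeBorder(b,0,10,0,0,cv2.BORDER_CONSTANT)[:360]
cv2.imwrite("pics/pin.png",cv2.hconcat([a,b]))
E
```

```text
(no output)
```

View pics/sj.png

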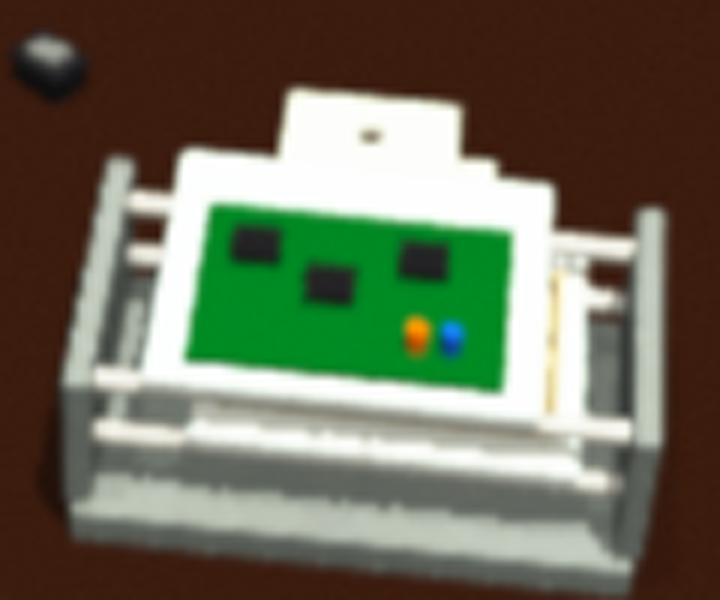

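View pics/tj.png

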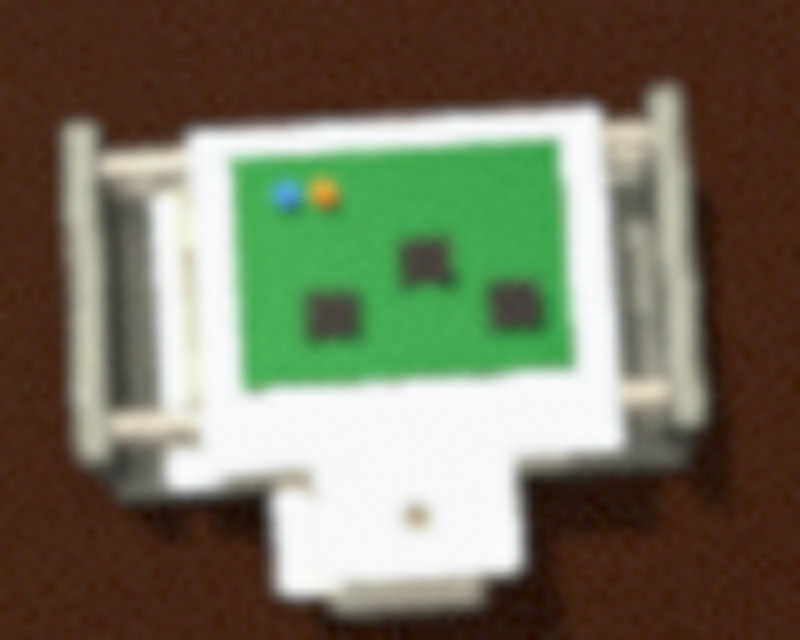

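View pics/pin.png

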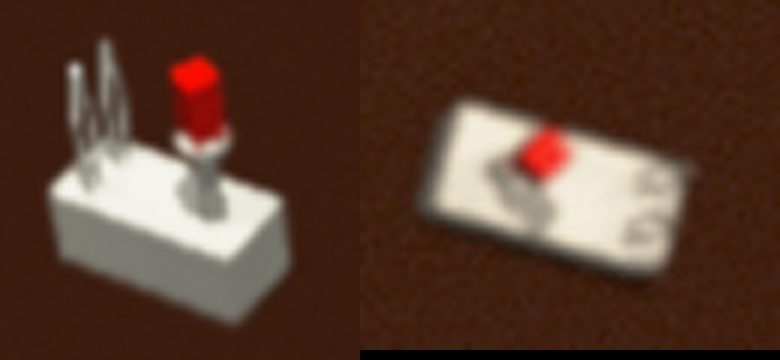

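```bash
cat > h.py <<'E'
import cv2, numpy as np
from scipy.optimize import minimize
def proj(m,P):
    P=np.atleast_2d(P); T=np.linalg.inv(m["cam_to_world"])
    c=P@T[:3,:3].T+T[:3,3]
    return np.c_[m["fx"]*c[:,0]/c[:,2]+m["cx"], m["fy"]*c[:,1]/c[:,2]+m["cy"]]
def ray(m,u,v,z):
    d=m["cam_to_world"][:3,:3]@np.array([(u-m["cx"])/m["fx"],(v-m["cy"])/m["fy"],1]); o=m["cam_to_world"][:3,3]
    return o+d*(z-o[2])/d[2]
def unc(X,Y,x0,y0,k): return (X+.5)/k-.5+x0,(Y+.5)/k-.5+y0
def redmask(im,roi,k=8):
    x,y,w,h=roi; c=im[y:y+h,x:x+w].astype(np.float32)
    d=cv2.resize(c[:,:,0]-c[:,:,1],None,fx=k,fy=k,interpolation=cv2.INTER_CUBIC)
    c8=d>45
    n,l,s,_=cv2.connectedComponentsWithStats(c8.astype(np.uint8))
    return l==1+np.argmax(s[1:,4]) if n>1 else c8
def box(p,yaw,tz0,tz1,hw=.009):
    c,s=np.cos(yaw),np.sin(yaw)
    return np.array([[p[0]+c*a*hw-s*b*hw,p[1]+s*a*hw+c*b*hw,z] for a in(-1,1) for b in(-1,1) for z in(tz0,tz1)])
def hullmask(m,P,roi,k=8):
    x,y,w,h=roi; q=proj(m,P); q=np.c_[(q[:,0]-x+.5)*k-.5,(q[:,1]-y+.5)*k-.5]
    out=np.zeros((h*k,w*k),np.uint8)
    cv2.fillConvexPoly(out,cv2.convexHull((q*16).astype(np.int32)),1,shift=4)
    return out>0
E
python3 - <<'E'
from station import *
from h import *
m={n:camera_model(n) for n in("scene","top")}
im={n:cv2.imread(f"pics/{n}0.png")[:,:,::-1] for n in m}
roi={"scene":(150,135,40,40),"top":(330,195,36,34)}
M={n:redmask(im[n],roi[n]) for n in m}
z0=.097;z1=.137
for sel in (["scene"],["top"],["scene","top"]):
    best=None
    for y0 in np.radians([0,15,30,45,60,75]):
        p0=ray(m["top"],346,211,z1)[:2]
        f=lambda v:sum((hullmask(m[n],box(v[:2]/100,v[2],z0,z1),roi[n])!=M[n]).sum()/M[n].sum() for n in sel)
        r=minimize(f,[*(p0*100),y0],method="Nelder-Mead",options=dict(initial_simplex=[[*(p0*100),y0],[p0[0]*100+1,p0[1]*100,y0],[p0[0]*100,p0[1]*100+1,y0],[*(p0*100),y0+.3]]))
        if best is None or r.fun<best.fun: best=r
    print(sel,best.x[:2],np.degrees(best.x[2])%90,best.fun)
for n in m: 
    ys,xs=np.where(M[n]); print(n,M[n].sum()/64, unc(xs.mean(),ys.mean(),*roi[n][:2],8))
# holder corners top face z=.045 : top view crop ; scene crop
for X,Y in [(465-360,100),(690-360,165),(665-360,275),(425-360,215)]:
    u,v=unc(X,Y,320,190,7); print("top",ray(m["top"],u,v,.045)[:2])
for X,Y in [(50,185),(125,143),(283,202),(228,262)]:
    u,v=unc(X,Y,135,135,6); print("scene",ray(m["scene"],u,v,.045)[:2])
# upper hole
print("hole sc",ray(m["scene"],*unc(370,135,225,165,6),.1)[:2]," top",ray(m["top"],*unc(417,516,180,130,8),.1)[:2])
E
```

```text
['scene'] [ 47.51689077 -27.63347031] 62.49797579407521 0.12407646299988273
['top'] [ 48.0556759  -28.00668322] 45.069021102580045 0.14302224790522972
['scene', 'top'] [ 47.93170279 -27.79752244] 44.2227593863754 0.4975370821857331
scene 133.234375 (np.float64(167.65261082444002), np.float64(150.94930075055706))
top 54.078125 (np.float64(346.06910936145624), np.float64(211.3595600982375))
top [ 0.5124629  -0.26042778]
top [ 0.48051791 -0.36928254]
top [ 0.42718758 -0.35471784]
top [ 0.45639396 -0.23910177]
scene [ 0.47524879 -0.36449897]
scene [ 0.43526029 -0.33797473]
scene [ 0.46397373 -0.24306403]
scene [ 0.51363549 -0.25652297]
hole sc [0.54237594 0.09047699]  top [0.53930235 0.08898884]
```

```bash
sed -i 's/c8=d>45/c8=d>TH/; s/^def redmask(im,roi,k=8)/def redmask(im,roi,k=8,TH=100)/' h.py
python3 - <<'E'
from station import *
from h import *
m={n:camera_model(n) for n in("scene","top")}
im={n:cv2.imread(f"pics/{n}0.png")[:,:,::-1] for n in m}
roi={"scene":(150,135,40,40),"top":(330,195,36,34)}
z0=.097;z1=.137
print(im["scene"][140:162,167]); 
for TH in (70,90,110):
  M={n:redmask(im[n],roi[n],TH=TH) for n in m}
  for sel in (["scene"],["top"]):
    best=None
    for y0 in np.radians([0,15,30,45,60,75]):
        p0=ray(m["top"],346,211,z1)[:2]
        f=lambda v:sum((hullmask(m[n],box(v[:2]/100,v[2],z0,z1),roi[n])!=M[n]).sum()/M[n].sum() for n in sel)
        r=minimize(f,[*(p0*100),y0],method="Nelder-Mead",options=dict(initial_simplex=[[*(p0*100),y0],[p0[0]*100+1,p0[1]*100,y0],[p0[0]*100,p0[1]*100+1,y0],[*(p0*100),y0+.3]]))
        if best is None or r.fun<best.fun: best=r
    n=sel[0]
    ys,xs=np.where(M[n]);H=hullmask(m[n],box(best.x[:2]/100,best.x[2],z0,z1),roi[n])
    print(TH,n,best.x[:2],np.degrees(best.x[2])%90,best.fun,M[n].sum()/64,H.sum()/64, unc(xs.mean(),ys.mean(),*roi[n][:2],8))
    if TH==90:
        x,y,w,h=roi[n]; c=np.ascontiguousarray(cv2.resize(im[n][y:y+h,x:x+w],None,fx=8,fy=8,interpolation=cv2.INTER_CUBIC)[:,:,::-1])
        for A,col in((M[n],(255,255,0)),(H,(0,255,0))):
            cs,_=cv2.findContours(A.astype(np.uint8),0,1); cv2.drawContours(c,cs,-1,col,1)
        cv2.imwrite(f"pics/fit_{n}.png",c)
E
```

```text
[[ 59  27  13]
 [ 59  27  14]
 [ 60  27  14]
 [ 65  27  13]
 [129  27  13]
 [223  19   4]
 [246  15   1]
 [249  12   0]
 [247  14   0]
 [226  13   2]
 [172  13   5]
 [145  11   6]
 [140  10   7]
 [138  10   5]
 [138  12   7]
 [138  11   7]
 [139  13  10]
 [144  32  28]
 [165  87  79]
 [195 148 136]
 [179 155 143]
 [132 120 109]]
70 scene [ 47.59427103 -27.61623809] 47.13689129623555 0.06397694524495677 108.4375 111.28125 (np.float64(167.63985951008647), np.float64(150.79007564841498))
70 top [ 48.05563342 -28.00338961] 35.25423460077274 0.34748892171344165 42.3125 56.328125 (np.float64(346.03780465288037), np.float64(211.4446547267356))
90 scene [ 47.4507073  -27.66430188] 34.54707413648481 0.14663542015400066 93.34375 101.84375 (np.float64(167.65621861399399), np.float64(150.6001213592233))
90 top [ 47.97940582 -27.79174017] 27.942011715726192 0.5508586525759577 35.484375 54.4375 (np.float64(346.00085314839276), np.float64(211.5015686922061))
110 scene [ 47.27973651 -27.69924183] 23.626615300301474 0.3147655130043006 76.296875 91.0 (np.float64(167.72139309850502), np.float64(150.21921718206022))
110 top [ 47.91376976 -27.57690289] 20.375093342584506 0.7668743509865005 30.09375 52.296875 (np.float64(345.9805295950156), np.float64(211.50129802699897))
```

View pics/fit_scene.png

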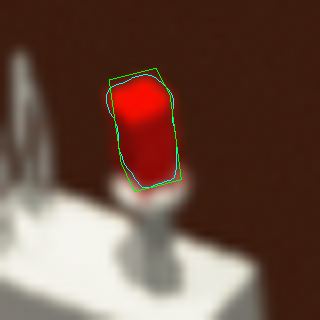

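View pics/fit_top.png

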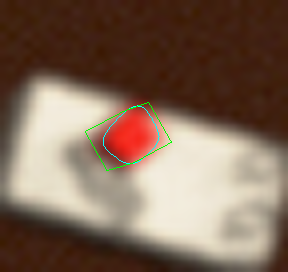

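```bash
python3 - <<'E'
from station import *
from h import *
m={n:camera_model(n) for n in("scene","top")}
im={n:cv2.imread(f"pics/{n}0.png")[:,:,::-1] for n in m}
# rectify plane z=.137 at 0.25mm/px ; col = -y, row=-x
c0=np.array([.478,-.278]); S=.0002; N=300
def rect(n,z,c0,S,N):
    jj,ii=np.meshgrid(np.arange(N),np.arange(N))
    P=np.stack([c0[0]-(ii-N/2)*S,c0[1]-(jj-N/2)*S,np.full(ii.shape,z)],-1).reshape(-1,3)
    q=proj(m[n],P).astype(np.float32).reshape(N,N,2)
    return cv2.remap(im[n],q[...,0],q[...,1],cv2.INTER_CUBIC)
out=[]
for n in m:
    a=rect(n,.137,c0,S,N); out.append(a)
    r=a[:,:,0].astype(int)-a[:,:,1]
    for th in(150,185,200):
        l=(r>th).astype(np.uint8); mo=cv2.moments(l,True); 
        cs,_=cv2.findContours(l,0,1); c=max(cs,key=cv2.contourArea)
        print(n,th,c0[0]-(mo["m01"]/mo["m00"]-N/2)*S,c0[1]-(mo["m10"]/mo["m00"]-N/2)*S,"A mm2",mo["m00"]*.04,cv2.minAreaRect(c))
cv2.imwrite("pics/rect.png",cv2.hconcat(out)[:,:,::-1])
E
```

```text
scene 150 0.4827821877309682 -0.2737667220990392 A mm2 432.96000000000004 ((126.75001525878906, 125.25), (125.86500549316406, 102.53047180175781), 45.0)
scene 185 0.4822590406830738 -0.27406961325966855 A mm2 318.56 ((129.3517608642578, 128.22572326660156), (100.8523178100586, 91.92498016357422), 41.0548095703125)
scene 200 0.4820870463263499 -0.2741521392741222 A mm2 271.12 ((130.0, 129.5), (92.63097381591797, 84.14570617675781), 45.0)
top 150 0.47841192913385827 -0.2740431102362205 A mm2 203.20000000000002 ((132.0, 147.5), (70.00357055664062, 86.97413635253906), 45.0)
top 185 0.4782668575518969 -0.27377251252684326 A mm2 111.76 ((129.5878448486328, 149.22296142578125), (53.357666015625, 65.56366729736328), 54.46232223510742)
top 200 0.47711794228356336 -0.2739069008782936 A mm2 31.88 ((128.8123016357422, 151.80154418945312), (33.004661560058594, 40.60405349731445), 70.55996704101562)
```

View pics/rect.png

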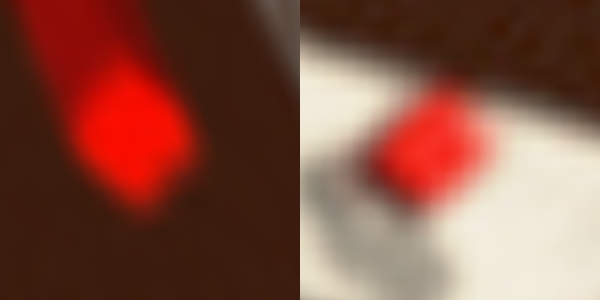

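```bash
python3 - <<'E'
from station import *
from h import *
m={n:camera_model(n) for n in("scene","top")}
def S(X,Y,z): return ray(m["scene"],*unc(X,Y,225,165,6),z)[:2]
def T(X,Y,z): return ray(m["top"],*unc(X,Y,180,130,8),z)[:2]
def rep(nm,*p):
    p=np.array(p); print(nm,np.round(p.tolist(),4).tolist(),"mid",np.round(p.mean(0),4),"yaw-y",np.degrees(np.arctan2(*(p[-1]-p[0])[::-1]))-90)
rep("sc plates robot-side",S(110,158,.1),S(665,208,.1))
rep("sc plates far",S(62,382,.1),S(663,440,.1))
rep("top robot-side",T(707,424,.1),T(80,467,.1))
rep("top far",T(683,83,.1),T(62,120,.1))
rep("top bore block front z40",T(487,607,.04),T(328,612,.04))
rep("top upper ear front z100",T(526,574,.1),T(418,580,.1))
rep("sc upper ear front",S(288,88,.1),S(462,104,.1))
print("sc hole",S(370,135,.1),"top hole",T(417,516,.1))
print("lower ear: top left front corner z66",T(272,598,.066),"sc right visible rear corner",S(497,160,.066))
for y in (47,-133,4,-176,184):
    for p in ([.48,-.274,.104],[.541,.09,.25]): 
        q=ik(p,[180,0,y]); print(y,p,None if q is None else np.round(q,1))
E
```

```text
sc plates robot-side [[0.5819, -0.0254], [0.5637, 0.2295]] mid [0.5728 0.102 ] yaw-y 4.0839134066192315
sc plates far [[0.7221, -0.017], [0.7041, 0.2384]] mid [0.7131 0.1107] yaw-y 4.040910672057834
top robot-side [[0.5774, -0.0301], [0.5597, 0.2271]] mid [0.5685 0.0985] yaw-y 3.9430409760952188
top far [[0.7218, -0.0212], [0.7057, 0.2376]] mid [0.7138 0.1082] yaw-y 3.555584032490401
top bore block front z40 [[0.5079, 0.0615], [0.5058, 0.1294]] mid [0.5069 0.0954] yaw-y 1.7436332613046517
top upper ear front z100 [[0.5154, 0.0444], [0.513, 0.0884]] mid [0.5142 0.0664] yaw-y 3.1400741343553875
sc upper ear front [[0.5178, 0.0476], [0.5124, 0.1302]] mid [0.5151 0.0889] yaw-y 3.741373522736609
sc hole [0.54237594 0.09047699] top hole [0.53930235 0.08898884]
lower ear: top left front corner z66 [0.50918155 0.15097209] sc right visible rear corner [0.51124983 0.14956397]
47 [0.48, -0.274, 0.104] [-29.9  22.9 108.6  -0.   48.6  13.1]
47 [0.541, 0.09, 0.25] [  9.3  12.4 101.9  -0.   65.8  52.3]
-133 [0.48, -0.274, 0.104] [ -29.9   22.9  108.6   -0.    48.6 -166.9]
-133 [0.541, 0.09, 0.25] [   9.3   12.4  101.9    0.    65.8 -127.7]
4 [0.48, -0.274, 0.104] [-29.9  22.9 108.6  -0.   48.6  56.1]
4 [0.541, 0.09, 0.25] [  9.3  12.4 101.9  -0.   65.8  95.3]
-176 [0.48, -0.274, 0.104] [ -29.9   22.9  108.6    0.    48.6 -123.9]
-176 [0.541, 0.09, 0.25] [  9.3  12.4 101.9   0.   65.8 -84.7]
184 [0.48, -0.274, 0.104] [ -29.9   22.9  108.6    0.    48.6 -123.9]
184 [0.541, 0.09, 0.25] [  9.3  12.4 101.9   0.   65.8 -84.7]
```

```bash
python3 - <<'E'
from station import *
from h import *
p=[.480,-.274]
reach([*p,.20],[180,0,47]); print(get_obs()["t"])
move_l([*p,.104],speed=.12)
o=get_obs();print(o["t"],o["tool_pos"],o["ft_force"])
close_gripper(50)
o=get_obs();print(o["t"],o["tool_pos"],o["finger_gap"],o["ft_force"],o["wrist_torque"])
for n in("scene","top"): cv2.imwrite(f"pics/{n}1.png",camera(n)[:,:,::-1])
s=cv2.imread("pics/scene1.png");t=cv2.imread("pics/top1.png")
cv2.imwrite("pics/g1.png",cv2.hconcat([cv2.resize(x,(400,400),interpolation=cv2.INTER_CUBIC) for x in (s[100:200,115:215],t[170:250,305:385])]))
E
```

```text
3.225
4.175 [ 0.48047296 -0.27421283  0.10456611] [-0.54554916 -0.13844698  0.73984016]
4.8 [ 0.48006282 -0.27406229  0.10424338] 0.01744954399994349 [-0.53162542 -0.24668016  4.35004471] [0.08913834 0.17652163 0.01783181]
```

View pics/g1.png

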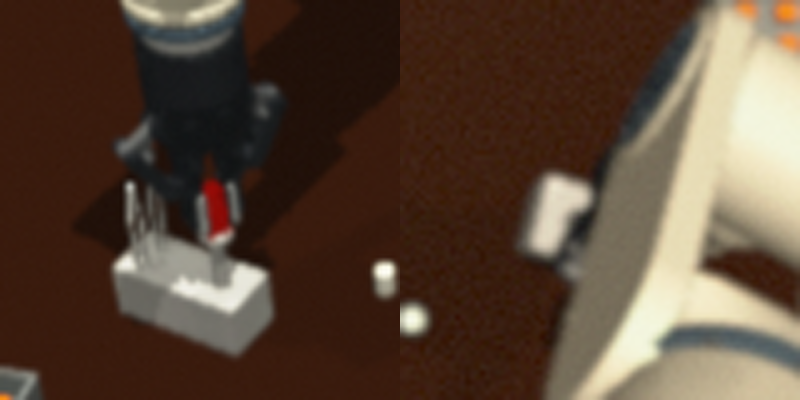

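```bash
python3 - <<'E'
from station import *
from h import *
move_l([.480,-.274,.245],speed=.12)
o=get_obs();print(o["t"],o["finger_gap"],o["ft_force"],o["wrist_torque"])
reach([.541,.0898,.235],[180,0,4])
move_l([.541,.0898,.212],speed=.08)
wait(.3)
o=get_obs();print(o["t"],o["tool_pos"],o["orientation"],o["ft_force"],o["wrist_torque"])
s=camera("scene"); cv2.imwrite("pics/scene2.png",s[:,:,::-1])
cv2.imwrite("pics/s2.png",cv2.resize(s[130:230,225:325],(600,600),interpolation=cv2.INTER_CUBIC)[:,:,::-1])
E
```

```text
6.225 0.017526006242653082 [ 1.10058062 -0.27714124 -0.17825857] [0.00443295 0.01288118 0.02947275]
8.35 [0.541209   0.08985725 0.21234444] [-1.79995209e+02 -3.46252064e-02  4.00193073e+00] [-0.36320236 -0.36302789 -1.37164599] [-0.00437786  0.0224888  -0.01507299]
```

View pics/s2.png

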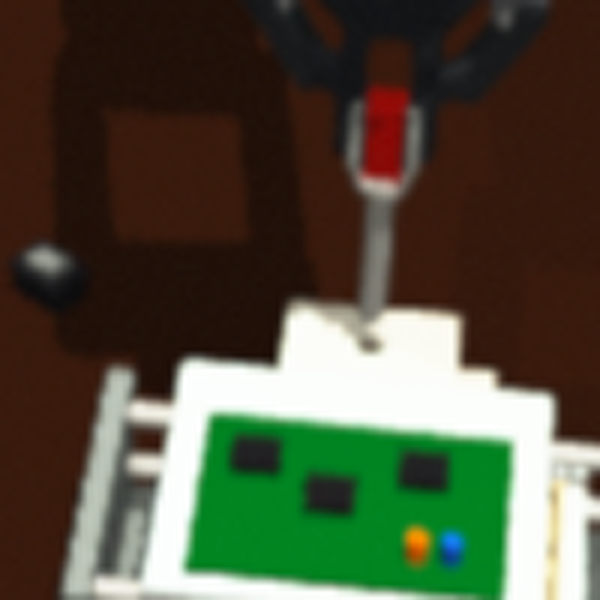

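```bash
python3 - <<'E'
from station import *
from h import *
m=camera_model("scene")
def c(P): q=proj(m,P)[0]; return np.round([(q[0]-225+.5)*6-.5,(q[1]-130+.5)*6-.5],1)
for z in (.1,.115,.12,.197,.205,.245): print(z,c([.5412,.0899,z]))
print(c([.5412,.0989,.1]),c([.5512,.0899,.1]),c([.5424,.0905,.1]))
a=cv2.imread("pics/scene2.png")[150:215,270:305]
cv2.imwrite("pics/s2b.png",cv2.resize(a,None,fx=12,fy=9,interpolation=cv2.INTER_CUBIC))
E
```

```text
0.1 [369.1 343.1]
0.115 [370.9 319.6]
0.12 [371.5 311.7]
0.197 [381.1 184.3]
0.205 [382.1 170.5]
0.245 [387.5  99.7]
[388.2 345.8] [366.1 357.5] [370. 345.]
```

View pics/s2b.png

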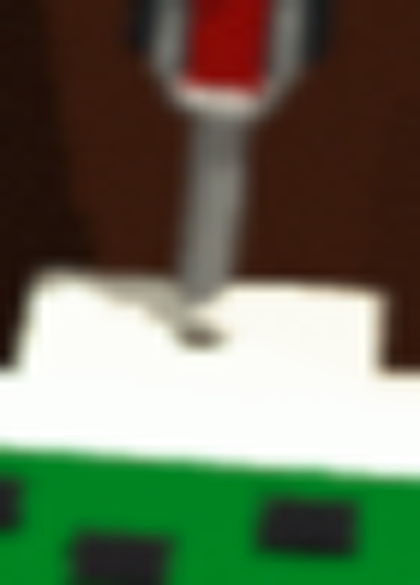

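```bash
cat > c.py <<'E'
from station import *
from h import *
OFF=.0972  # tcp z - tip z
EX=np.array([.9976,.0698]);EY=np.array([-.0698,.9976])
def F(b):
    f=get_obs()["ft_force"]-b; return np.array([f[:2]@EX,f[:2]@EY,f[2]])
def base():
    fs=[]
    for _ in range(4): wait(.05); fs.append(get_obs()["ft_force"])
    return np.mean(fs,0)
def tip(): 
    o=get_obs(); return o["tool_pos"]-[0,0,OFF]
def go(x,y,ztip,speed=.02): move_l([x,y,ztip+OFF],speed=speed)
E
python3 - <<'E'
from c import *
x,y=.540,.0903
go(x,y,.105,.03); b=base(); print("bias",b,get_obs()["t"])
z=.105
while z>.088:
    z-=.001; go(x,y,z,.02); f=F(b)
    print(round(z,4),np.round(tip()-[x,y,z],4),np.round(f,2),round(get_obs()["t"],2))
    if np.abs(f).max()>6: break
E
```

```text
bias [-0.21786027  0.77205927 -0.99989819] 9.075
0.104 [-0. -0. -0.] [ 0.62 -0.77 -0.38] 9.32
0.103 [-0.     -0.     -0.0001] [ 0.17 -1.67  0.06] 9.57
0.102 [-0.0001 -0.     -0.0001] [ 0.19 -0.4  -0.23] 9.82
0.101 [-0.0001 -0.     -0.0001] [-0.07 -1.22 -0.97] 10.07
0.1 [-0.     -0.     -0.0001] [ 0.23 -0.63 -0.1 ] 10.32
0.099 [-0.     -0.     -0.0001] [ 0.46 -0.26 -0.86] 10.57
0.098 [-0.0001 -0.     -0.0001] [ 0.24 -0.34  0.32] 10.82
0.097 [-0.0001 -0.     -0.0001] [ 1.02 -1.32  0.07] 11.07
0.096 [-0.     -0.     -0.0001] [-0.35 -0.71 -0.48] 11.32
0.095 [ 0.0001  0.     -0.    ] [ 0.11 -0.8   0.47] 11.57
0.094 [ 0.0001 -0.     -0.    ] [ 0.77 -0.29 -0.46] 11.82
0.093 [ 0.0001 -0.     -0.    ] [ 1.7  -1.3  -0.89] 12.07
0.092 [ 0.  0. -0.] [0.6  0.05 0.41] 12.32
0.091 [ 0. -0. -0.] [ 0.21 -0.66 -1.26] 12.57
0.09 [ 0.     -0.     -0.0001] [ 0.44 -0.9  -1.23] 12.82
0.089 [ 0.      0.     -0.0001] [ 0.73 -0.64 -0.47] 13.07
0.088 [ 0.  0. -0.] [ 0.51 -0.65 -1.27] 13.32
```

```bash
python3 - <<'E'
from c import *
x,y=.540,.0903
b=base()
for z in (.085,.08,.076,.073,.070): 
    go(x,y,z,.02); f=F(b); print(z,np.round(f,2))
    if np.abs(f).max()>6: break
print(get_obs()["t"])
s=camera("scene"); cv2.imwrite("pics/scene3.png",s[:,:,::-1])
cv2.imwrite("pics/s3.png",cv2.resize(s[150:230,235:335],(800,640),interpolation=cv2.INTER_CUBIC)[:,:,::-1])
E
```

```text
0.085 [-0.23  0.3   0.24]
0.08 [-0.65  0.07 -0.11]
0.076 [ 0.55  0.73 -0.61]
0.073 [ 0.62 -0.45 -0.77]
0.07 [ 0.19 -0.59  0.01]
15.175
```

View pics/s3.png

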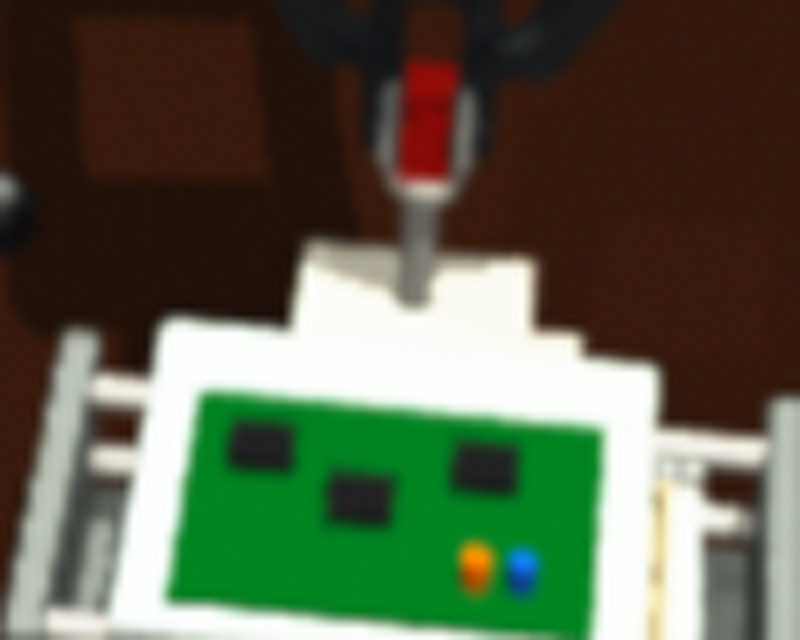

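```bash
python3 - <<'E'
from c import *
p0=np.array([.540,.0903]); b=base()
for d in np.r_[.5,1,1.5,2,3,4,6,8,10,12,14,16,18,19.5]/1000:
    p=p0+d*EY; go(*p,.070,.03); f=F(b); t=tip()
    print(round(d*1000,1),np.round(((t[:2]-p0)@EY)*1000,2),np.round(((t[:2]-p0)@EX)*1000,2),np.round(f,2))
    if np.abs(f).max()>10: break
print(get_obs()["t"])
s=camera("scene"); cv2.imwrite("pics/scene4.png",s[:,:,::-1])
cv2.imwrite("pics/s4.png",cv2.resize(s[150:230,235:335],(800,640),interpolation=cv2.INTER_CUBIC)[:,:,::-1])
E
```

```text
0.5 0.43 0.01 [-0.77 -1.81  1.93]
1.0 0.85 0.02 [-0.18 -3.07  1.82]
1.5 1.47 0.07 [-0.52 -3.51  1.68]
2.0 2.04 0.04 [ 0.49 -2.86  1.38]
3.0 3.11 0.06 [-0.   -1.81  2.4 ]
4.0 4.12 0.05 [ 0.3  -2.4   1.66]
6.0 6.18 0.07 [ 0.3  -3.06  0.24]
8.0 8.18 0.03 [ 0.69 -1.89  1.79]
10.0 10.17 0.04 [ 1.21 -2.48  1.41]
12.0 12.18 0.05 [ 0.43 -2.49  1.56]
14.0 14.15 0.04 [ 1.54 -2.59  1.69]
16.0 16.17 0.04 [ 2.1  -1.69  2.05]
18.0 18.18 0.07 [ 1.32 -2.24  1.77]
19.5 19.63 0.02 [ 0.94 -2.51  1.91]
18.925
```

View pics/s4.png

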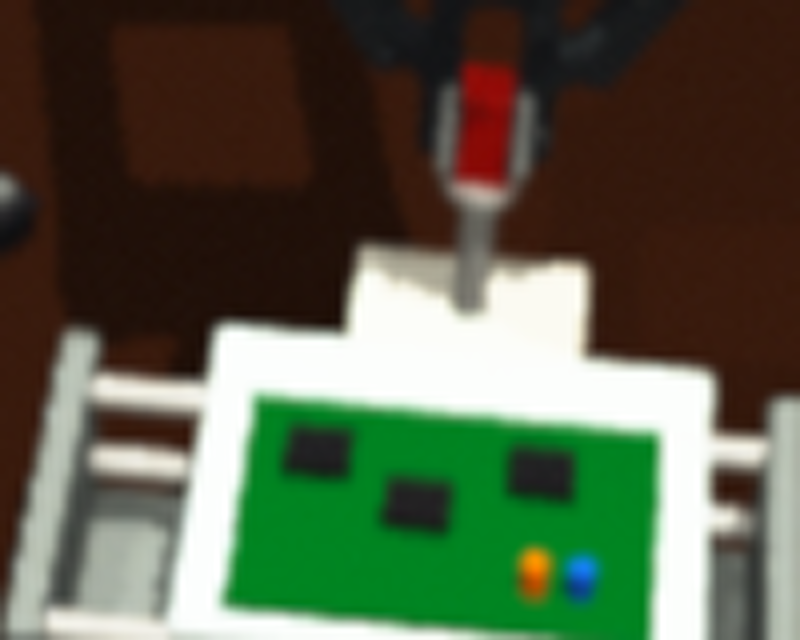

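```bash
python3 - <<'E'
from c import *
p=np.array([.540,.0903])+.0195*EY; b=base(); z=.070
while z>.0545:
    z-=.001; go(*p,z,.02); f=F(b); t=tip()
    print(round(z,4),np.round((t[2]-z)*1000,2),np.round(f,2))
    if abs(f[2])>8 or np.abs(f).max()>10: break
print(get_obs()["t"])
E
```

```text
0.069 -0.07 [ 0.18  0.63 -0.99]
0.068 -0.08 [-0.73  1.06 -0.07]
0.067 -0.07 [ 0.78  0.36 -0.12]
0.066 -0.09 [ 0.88  0.15 -1.42]
0.065 -0.08 [-0.93  0.28 -0.87]
0.064 -0.08 [ 0.67 -0.29  0.13]
0.063 -0.09 [ 0.48 -0.77  0.55]
0.062 -0.09 [ 0.46  0.5  -1.05]
0.061 -0.07 [ 0.84  0.85 -0.55]
0.06 -0.1 [ 1.29  0.07 -1.04]
0.059 -0.09 [ 0.18 -0.27  0.86]
0.058 -0.08 [ 0.91 -0.25 -0.31]
0.057 -0.09 [ 0.77 -0.43 -0.64]
0.056 -0.07 [ 0.41  0.01 -0.2 ]
0.055 -0.08 [ 1.27 -0.55 -0.78]
0.054 -0.07 [ 2.    0.43 -0.22]
23.175
```

```bash
python3 - <<'E'
from c import *
p0=np.array([.540,.0903]); b=base(); print(b)
for d in (.0195,): go(*(p0+d*EY),.047,.02); print(np.round(F(b),2))
for d in (.018,.014,.0078):
    go(*(p0+d*EY),.047,.03); print(d,np.round(F(b),2))
p=p0+.0078*EY; z=.047
while z>.034:
    z-=.001; go(*p,z,.02); f=F(b); t=tip()
    print(round(z,4),np.round((t[2]-z)*1000,2),np.round(f,2))
    if abs(f[2])>8 or np.abs(f).max()>10: break
print(get_obs()["t"])
E
```

```text
[ 3.72563503 -0.40807396 -0.92711827]
[ 1.29 -0.22 -3.17]
0.018 [-0.54  3.68 -3.03]
0.014 [ 0.74  3.27 -2.65]
0.0078 [-0.13  3.81 -2.14]
0.046 0.14 [0.23 4.56 0.45]
0.045 0.1 [-0.16  4.    0.87]
0.044 0.08 [0.33 3.77 0.8 ]
0.043 0.01 [0.75 4.82 1.51]
0.042 -0.01 [-0.37  4.69  0.28]
0.041 -0.03 [0.85 4.86 1.42]
0.04 -0.03 [0.11 3.92 1.38]
0.039 -0.02 [1.06 4.06 0.73]
0.038 -0.01 [-0.69  5.54  2.58]
0.037 -0.02 [0.07 4.33 0.92]
0.036 -0.02 [1.68 4.69 1.57]
0.035 -0.01 [0.36 4.4  1.88]
0.034 -0.02 [0.76 3.66 0.37]
28.0167
```

```bash
python3 - <<'E'
from c import *
p0=np.array([.540,.0903]); b=np.array([-.2,.2,-1.]); a=np.array([0,.0078]); z=.034
f=F(b);print(f)
for i in range(40):
    # lateral compliance, <=0.3 mm a step
    f=np.mean([F(b),F(b)],0)
    for k in (0,1):
        th=2.5 if k==0 else 3.0
        if abs(f[k])>th: a[k]+=np.clip(f[k]*.00008,-.0003,.0003)
    z=max(z-.002,.0155)
    go(*(p0+a[0]*EX+a[1]*EY),z,.02); f=F(b); t=tip()
    print(round(z,4),np.round((t[2]-z)*1000,2),np.round(a*1000,2),np.round(f,2))
    if abs(f[2])>9 or np.abs(f).max()>14 or z<.0156: break
print(get_obs()["t"])
E
```

```text
[4.63283468 2.7818294  0.44781853]
0.032 -0.26 [0.3 7.8] [4.9  3.49 0.4 ]
0.03 -0.48 [0.6  8.08] [ 3.85  2.53 -2.02]
0.028 -0.45 [0.9  8.08] [ 2.31  1.82 -2.44]
0.026 -0.33 [0.9  8.08] [ 2.57  2.03 -1.7 ]
0.024 -0.27 [1.11 8.08] [ 0.91  1.74 -1.56]
0.022 -0.21 [1.11 8.08] [ 0.48  0.41 -0.17]
0.02 -0.19 [1.11 8.08] [ 0.19 -0.02 -0.31]
0.018 -0.17 [1.11 8.08] [-0.47 -0.01 -0.14]
0.016 -0.15 [1.11 8.08] [-0.32 -0.1  -0.44]
0.0155 -0.0 [1.11 8.08] [ 0.05  0.47 -0.3 ]
30.5167
```

```bash
python3 - <<'E'
from c import *
p=np.array([.540,.0903])+.00111*EX+.00808*EY; b=np.array([-.2,.2,-1.]); z=.0155
while z>.0132:
    z-=.0002; go(*p,z,.02); f=F(b); print(round(z,4),np.round((tip()[2]-z)*1000,2),np.round(f,2))
    if f[2]>4: break
print(get_obs()["t"])
s=camera("scene"); cv2.imwrite("pics/scene5.png",s[:,:,::-1])
cv2.imwrite("pics/s5.png",cv2.resize(s[150:230,235:335],(800,640),interpolation=cv2.INTER_CUBIC)[:,:,::-1])
E
```

```text
0.0153 0.02 [ 0.29 -0.39 -0.12]
0.0151 0.02 [-0.63 -0.85  0.8 ]
0.0149 0.21 [-0.68 -0.32  4.18]
31.2667
```

View pics/s5.png

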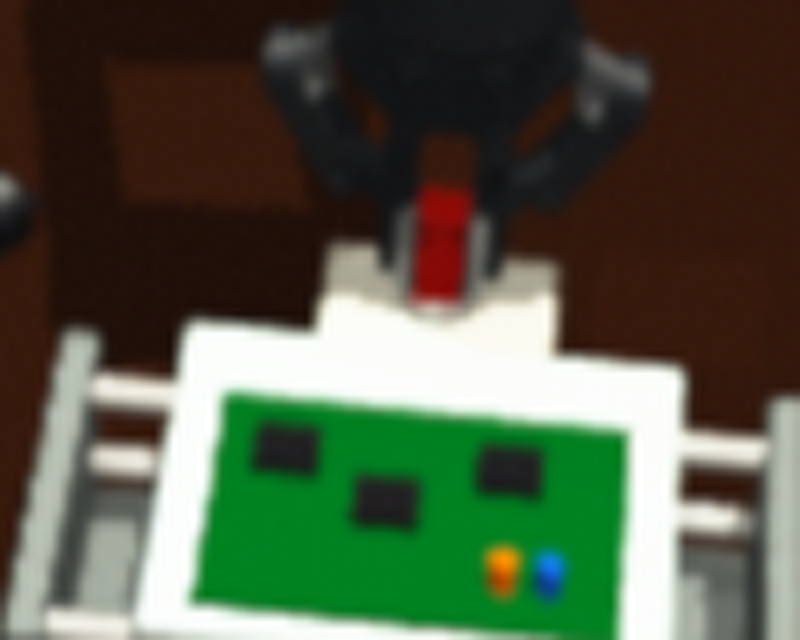

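The collar touched at a tip height of 15 mm, where it should. The collar sits on the ear at (438,305). I'll release and retreat straight up.

```bash
python3 - <<'E'
from c import *
open_gripper(); o=get_obs(); print(o["t"],o["finger_gap"],o["ft_force"])
q=o["tool_pos"]
move_l([q[0],q[1],.25],speed=.08)
reach([.33,-.02,.30],[180,0,4]); wait(.3)
o=get_obs(); print(o["t"],o["tool_pos"],o["ft_force"])
s=camera("scene"); t=camera("top"); cv2.imwrite("pics/scene6.png",s[:,:,::-1]);cv2.imwrite("pics/top6.png",t[:,:,::-1])
cv2.imwrite("pics/s6.png",cv2.hconcat([cv2.resize(a,(400,400),interpolation=cv2.INTER_CUBIC) for a in (s[160:240,245:325],t[135:215,190:270])])[:,:,::-1])
E
```

```text
31.9833 0.08559757778901007 [-0.38809378  0.88973239 -0.11692136]
35.1333 [ 0.33043198 -0.0197585   0.29972402] [ 0.28326091  0.38813318 -0.54622218]
```

View pics/s6.png

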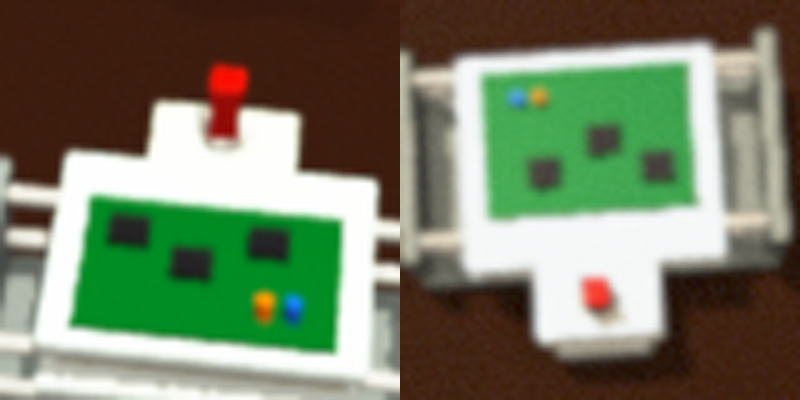

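View pics/scene6.png

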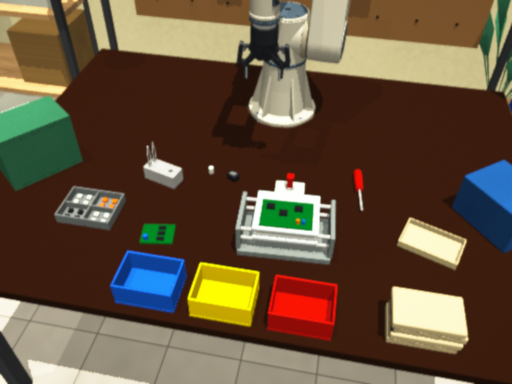

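The pin stands upright with its collar seated, its head near (228,75) in the crop. The carriers look centred and the bystanders haven't moved. Handing in.

```bash
python3 -c "
from station import *
print(close_job(), get_obs()['t'])"
```

```text
the job is handed in; nothing more can be done
the job is handed in; nothing more can be done
```

The pin is threaded through the upper carrier, the lower carrier and the base bore. Its collar is seated, the gripper has let go, and I have handed the job in. No verdict was reported.

- **Threading:** I lifted the pin from the holder and put it through the upper hole. I used the pin to slide that carrier about 19.5 mm in +y, over the lower hole, and went through both. I then drew both carriers back over the bore.
- **Forces:** The readings, taken after each small step, never passed about 6 N on the wrist, well under the 40 N limit. In the bore I corrected the path by about 1.1 mm in x and 0.3 mm in y from the force readings. The side forces then fell to about zero.
- **Seating:** The collar touched down with about 4 N at a tip height of about 15 mm, as the task gives for fully home.
- **Final check:** The pictures after retreating show the pin upright and seated, the carriers lined up, and the holder and bystanders where they started. The arm was clear at about 35 s of the 61 s allowed.
- **Disagreement:** The two cameras differed by up to about 4 mm in x on the pin and 3 mm on the upper hole. I relied on the force readings there. I did not measure the final pin and carrier positions to the 3 mm tolerance from the pictures.

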